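# Release the eccentric lock and seat a mortar cube in its jig

## Robot

A 6-joint arm with a two-finger parallel gripper is mounted at the origin on a cart in front of the work surface, level with it; the furniture and walls round the work are solid. World frame = base frame: x ahead of the robot, y to its left, z up, the work surface at z = 0. Lengths are in mm, angles in rad, forces in N, time in s.
With the tool pointing down it reaches from about 325 to 775 mm from the base axis. Payload 5.5 kg.
Tool frame: the origin (TCP) lies midway between the tips of the shut fingers; the grasp point (between the pads) lies 19 mm behind it; z points along the fingers, y is the line along which they close (so a half turn about z gives the same grasp; the last joint's range is limited). The gripper opens to 88 mm and grips with 3 to 60 N. Pads are 20 mm wide; open, the fingers measure 115 mm over their backs; the gripper's body (75 mm by 178 mm) begins 61 mm behind the grasp point.
Start: joints at [-1.312, 0.091, 1.231, -0, 1.82, -0.057], TCP at [186.346, -570.343, 222.631] pointing down, gripper open.
Joint ranges: [-2.87, 2.87], [-0.86, 2.18], [0.17, 2.46], [-1.51, 4.65], [0.06, 2.69], [-2.65, 2.65]. Speed limits (rad/s): [2.57, 2.57, 3.01, 3.14, 3.14, 3.14].

## Interface

Orientations are given as a rotation vector (axis times angle).
In Python, from rig import manip gives the robot as it stands. Calls block until the motion is done:
- manip.goto(position, orientation): joint-space move of the TCP to a pose.
- manip.movel(position, orientation=None, vel=150): straight line of the TCP; orientation=None keeps the orientation; vel is the mean speed in mm/s.
- manip.goto_joints(angles): joint-space move.
- manip.gripper_to(opening): opening from 0.0 (shut) to 1.0 (fully open); the grip force is fixed at half the most; returns when the fingers have stopped.
- manip.wait(seconds).
- manip.ik(position, orientation): joint angles nearest the present ones, or None.
- manip.grab_frame(name): name is "scene" or "top" or "wrist"; returns the picture (400x640x3 uint8, blue, green, red); there is no depth.
- manip.get_calibration(name): a dict with "fov_y" (degrees; the focal length in pixels is half the picture's height over the tangent of half this angle, whatever the lens; pixels are square), "cx", "cy" (the principal point, pixels), "world_from_camera" (4x4, takes a point from camera to world coordinates). Camera axes: x right, y down, z forward; pixel columns grow to the right and rows downward; lengths in mm; the calibration is good to about 2 mm. A picture is of the moment at which its call begins: read the wrist's pose just before it. get_calibration takes no time and is no camera call; for the wrist camera it gives the pose at the moment of the call.
A pose or a line that the arm cannot do raises manip.IKError and nothing moves.
- manip.job_done(): hands the job in; it is judged then, once.
Readings, each from a call of its own:
- manip.get_clock(): time.
- manip.get_qpos(): joint angles.
- manip.get_qvel(): joint speeds.
- manip.get_joint_torque(): joint torques, N m.
- manip.get_eef_pos(): TCP position.
- manip.get_tool_rot(): TCP orientation.
- manip.get_force(): force on the tool from outside, world axes, zero at the start.
- manip.get_torque(): the same for the moment, N m.
- manip.get_gripper_width(): opening from 0.0 (shut) to 1.0 (fully open).
- manip.get_grip_force(): force on a finger pad.
Only numpy, scipy, OpenCV 4.12 (cv2) and the standard library are available. Lean on these libraries where they do the work, as an engineer would, in place of code of your own. Each camera call takes 0.05 s, during which the arm holds its last target. There are 200 camera calls.

## Task

Get the mortar cube seated in the metal jig, working with the fingertips only. First push the cam's upright peg round until the lever rests against its stop pin, so that the cam's low point faces the slide's follower arm; only then push the slide forward by its upright plate until the cube is fully home against the end stop. Do not touch the cube itself, and leave everything else on the worktop where it is.

Things in the scene. Friction and masses are not known exactly. Their poses are not given: they have to be found in the camera images.
- jig: Flat metal cube jig fixed to the worktop, base plate 230 (x) x 165 (y) x 10 mm. Origin: underside, near the middle; x = forward, the way the slide pushes (away from the robot, turned up to 0.35 rad), y = left, z = up. A track runs along x at y = -35 mm between two steel rails (tops at z 30 mm, 44 mm apart inside, x -95 to +60). The cam sits left of the track on a pedestal.
- end_stop (a point): Near face of the end stop, at the track's far end, mid-width at its top edge: jig x = +60, y = -35, z = 44 mm. The stop is a fixed steel block 60 mm wide (y), 22 mm thick (x).
- stop_pin (a point): Top centre of the fixed stop pin that ends the lever's swing: jig x = +62, y = +26.5, z = 40 mm; 10 mm in diameter.
- cam (a joint): Angle of the cam about its vertical pivot, rad, counter-clockwise from above positive, range 0 to 2.2, starts 1.1 to 2.0. Lever, peg and the disc's high side point along jig +x at 0 and along jig +y at 1.57. 0 = lever on the stop pin, low point facing the follower arm. Pushing the peg clockwise from above lowers it. Stiff: about 6 N at the peg; stays where left.
- cam_pivot (a point): Pivot axis at the upper face of the dark eccentric cam: jig x = +2.5, y = +40, z = 43 mm, fixed. The cam is a disc of 32 mm radius, 12 mm thick, its centre 16 mm off the pivot, with a flat lever (16 mm wide, z 31 to 41 mm, to 85 mm from the pivot) on its high side and an upright peg near the lever's end.
- cam_peg (a point): Centre of the top of the cam's steel peg, 89 mm above the worktop, 75 mm from the pivot axis. The peg is upright, round, 14 mm in diameter, free from z 43 to 89 mm.
- slide (a joint): Travel of the slide along jig +x, m, 0 to 0.050; starts at 0 to 0.008. On the way its nose meets the cube and brings it home at about 0.045. Unless the cam stands near 0, the follower arm runs into the cam at about 0.025 to 0.039. Friction about 2.5 N; it stays where it is left.
- follower (a point): Free left end of the slide's straight follower arm, front edge, top: jig x = -61 mm + slide travel, y = +62, z = 42 mm. The arm is 12 mm thick (x), 10 mm high, and reaches left from the slide, a steel block in the track 60 mm long, 39 mm wide, top at z 38 mm, whose nose is at jig x = -25 mm + travel.
- push_face (a point): Middle of the top edge of the rear face of the slide's upright push plate, 88 mm above the worktop. The plate is 36 mm wide (y), 12 mm thick (x, towards +x from this point) and rises from z 38 to 88 mm; the rear face looks to jig -x and is free.
- cube: Grey hardened mortar cube, 40 mm, 0.14 kg, loose between the rails in front of the slide's nose. Origin: centre of its underside (10 mm above the worktop). Home, against the end stop, its origin is at jig x = +40 mm.
- spare_cube: Bystander: a second grey mortar cube, 40 mm, standing on the worktop right of the jig. Origin: centre of underside.
- stopwatch: Bystander: black stopwatch, 71 x 60 x 19 mm, lying left of the jig. Origin: centre of underside.
- tin: Bystander: round sample tin with white lid, 70 mm across, 30 mm high, right of the jig. Origin: centre of underside.
- mallet: Bystander: small wooden mallet, 125 mm long, 48 mm high, far right. Origin: centre of underside.
- tape: Bystander: roll of tape, 96 mm across, 25 mm high, far right. Origin: centre of underside.
- beaker: Bystander: glass beaker, 74 mm across, 105 mm high, far right. Origin: centre of underside.
- crucible: Bystander: white porcelain crucible, 44 mm across, 37 mm high, near right. Origin: centre of underside.
There are look-alikes about, which are no part of the job. What is shaped like the cube but black or red is not meant.

How it is judged:
By the outcome, as a careful person would: the job done as asked, in the order asked, and still so for the second after the job is handed in, with the robot touching nothing.
It also fails if it takes over 48 s, if anything falls off the work surface, if the arm or the gripper's body presses on something with over 40 N, if the wrist force passes 120 N, or if a joint passes its speed limit or range.

## Working session

There is one attempt and no reset: what is moved stays moved. The work goes in short steps, each a Python script; the robot and the scene stay as the last script left them, time stands still between calls to the robot, and variables do not carry over. Pictures are saved under pics/ and viewed, at most 10 in all, crops included, and the job is handed in when it is done.

```bash
mkdir -p pics; python3 - <<'E'
from rig import manip
import cv2,numpy as np
for n in("scene","top"):
    im=manip.grab_frame(n);cv2.imwrite(f"pics/{n}.png",im)
    c=manip.get_calibration(n);print(n,c["fov_y"],c["cx"],c["cy"],np.round(c["world_from_camera"],3).tolist(),{k:v for k,v in c.items() if k not in("fov_y","cx","cy","world_from_camera")})
print(manip.get_clock(),manip.get_tool_rot())
E
```

```text
scene 54.70447750538511 314.9118339165627 201.79637446581046 [[0.713, -0.405, 0.573, -173.337], [-0.701, -0.394, 0.594, -854.503], [-0.015, -0.825, -0.565, 771.594], [0.0, 0.0, 0.0, 1.0]] {}
top 50.25044898810886 317.7326421583654 197.3565983172417 [[-0.015, -0.989, 0.15, 361.2], [-1.0, 0.015, -0.001, -95.297], [-0.002, -0.15, -0.989, 1168.989], [0.0, 0.0, 0.0, 1.0]] {}
0.1 [-3.10075047e+00 -4.93712406e-01  2.46731457e-04]
```

View pics/scene.png

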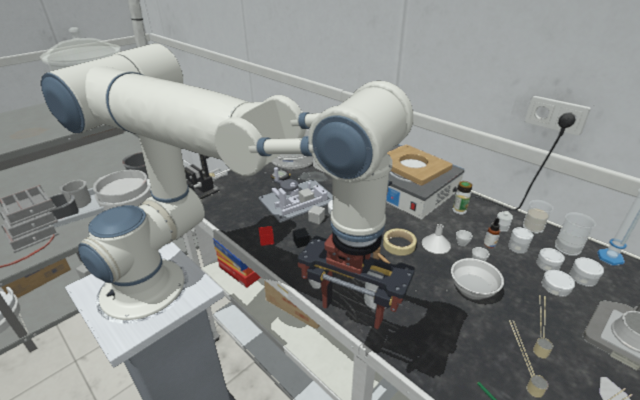

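View pics/top.png

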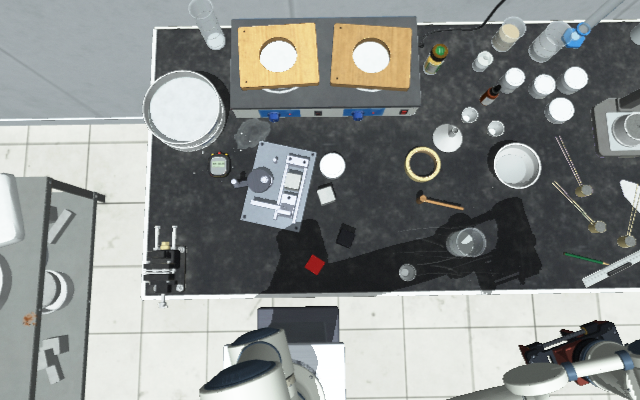

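The top view shows the jig plate at about (258,141)-(317,152)-(303,230)-(241,222). The dark cam is near (260,179), with its peg and lever towards (237,182). In the track, a grey cube sits near (292,182).

Cube candidates:
- Grey, in the track (292,182): the one I want.
- Grey spare (326,195).
- Black (345,235) and red (315,265).

Next is one close crop.

```bash
python3 - <<'E'
import cv2
im=cv2.imread("pics/top.png")[130:240,200:350]
cv2.imwrite("pics/crop.png",cv2.resize(im,None,fx=5.3333,fy=5.3333,interpolation=cv2.INTER_CUBIC))
E
```

```text
(no output)
```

View pics/crop.png

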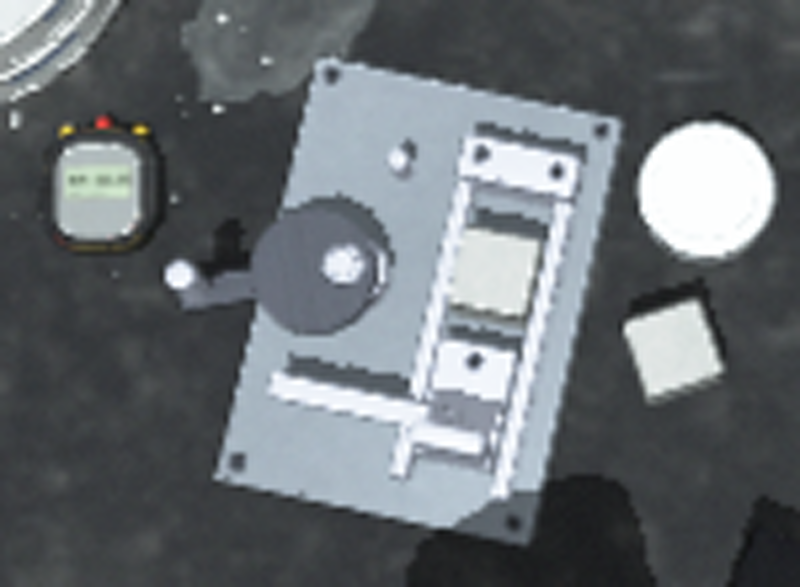

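The crop confirms the choice: the pale grey cube lies between the rails at crop (493,270), ahead of the slide nose. The other features in crop pixels:
- Peg top (180,275)
- Pivot boss (343,263)
- Stop pin (400,158)
- End stop's near edge about (460,181)-(575,198)
- Follower's left front corner about (278,370)
- Push plate top about (415,425)-(485,458)

Cam angle is around 1.9 rad. The stopwatch is at (105,195), close to the peg side.

```bash
cat > h.py <<'E'
from rig import manip
import cv2,numpy as np
from scipy.spatial.transform import Rotation as R
def ray(c,px,z):
    f=200/np.tan(np.radians(c["fov_y"])/2);T=np.array(c["world_from_camera"])
    d=T[:3,:3]@np.array([(px[0]-c["cx"])/f,(px[1]-c["cy"])/f,1]);o=T[:3,3]
    return (o+d*(z-o[2])/d[2])
def fit(J,W):
    J=np.array(J,float);W=np.array(W)[:,:2];a=J-J.mean(0);b=W-W.mean(0)
    th=np.arctan2((a[:,0]*b[:,1]-a[:,1]*b[:,0]).sum(),(a*b).sum())
    M=np.array([[np.cos(th),-np.sin(th)],[np.sin(th),np.cos(th)]]);t=W.mean(0)-M@J.mean(0)
    return th,M,t,(J@M.T+t-W)
def down(yaw): return (R.from_euler("z",yaw)*R.from_euler("x",np.pi)).as_rotvec()
E
python3 - <<'E'
from h import *
c=manip.get_calibration("top")
P=lambda u,v,z:ray(c,(u/5.3333+200-.4,v/5.3333+130-.4),z)
cs=[P(318,58,10),P(622,118,10),P(530,545,10),P(215,478,10)]
print("sides",[round(np.linalg.norm(cs[i]-cs[i-1])) for i in range(4)])
J=[(115,82.5),(115,-82.5),(-115,-82.5),(-115,82.5)]
th,M,t,r=fit(J,cs);print("plate",th,t,r.round(1).tolist())
F={"pin":((400,158,40),(62,26.5)),"stopL":((460,181,44),(60,-5)),"stopR":((575,198,44),(60,-65)),"pivot":((343,263,47),(2.5,40)),
}
for n,(p,j) in F.items(): print(n,M.T@(P(*p)[:2]-t),j)
for n,p in {"peg":(180,275,89),"foll":(278,370,42),"plateL":(412,445,88),"plateR":(482,458,88),"cube":(493,270,50),"watch":(105,195,19)}.items():
    w=P(*p);print(n,w.round(1),(M.T@(w[:2]-t)).round(1))
print(R.from_rotvec(manip.get_tool_rot()).as_matrix().round(3))
T=np.array(manip.get_calibration("wrist")["world_from_camera"]);print(T.round(2))
E
```

```text
sides [227, 163, 228, 165]
plate -0.2233346526843961 [573.12090938  11.26735011] [[2.0, 0.6], [0.4, -0.8], [-1.1, 0.0], [-1.3, 0.1]]
pin [62.9616396  22.64453516] (62, 26.5)
stopL [ 56.70953568 -10.35727955] (60, -5)
stopR [ 60.1181778  -69.20339108] (60, -65)
pivot [ 2.7718523  37.60846343] (2.5, 40)
peg [571.1 120.7  89. ] [-26.2 106.3]
foll [531.1  80.3  42. ] [-56.3  58. ]
plateL [486.9   8.8  88. ] [-83.6 -21.5]
plateR [480.1 -24.7  88. ] [-82.7 -55.6]
cube [578.8 -28.2  50. ] [ 14.3 -37.2]
watch [627.5 174.2  19. ] [ 16.9 170.9]
[[ 0.951  0.311 -0.   ]
 [ 0.311 -0.951  0.002]
 [ 0.    -0.002 -1.   ]]
[[ 3.1000e-01 -9.1000e-01 -2.6000e-01  2.5766e+02]
 [-9.5000e-01 -3.0000e-01 -8.0000e-02 -5.4834e+02]
 [-0.0000e+00  2.8000e-01 -9.6000e-01  3.8431e+02]
 [ 0.0000e+00  0.0000e+00  0.0000e+00  1.0000e+00]]
```

```bash
python3 - <<'E'
from h import *
import json
yaw=0.7
manip.gripper_to(0.0)
for z in (330,300,270):
    try: manip.goto([573+60*np.cos(yaw),11+60*np.sin(yaw),z],down(yaw)); break
    except manip.IKError as e: print(z,e)
manip.wait(.3)
c=manip.get_calibration("wrist");im=manip.grab_frame("wrist");cv2.imwrite("pics/w1.png",im)
c["world_from_camera"]=np.array(c["world_from_camera"]).tolist();json.dump({k:c[k] for k in("fov_y","cx","cy","world_from_camera")},open("w1.json","w"))
print(manip.get_clock(),manip.get_eef_pos(),manip.get_qpos(),manip.get_gripper_width(),manip.get_force())
E
```

```text
4.4833 [618.89081755  49.40431675 329.98698353] [2.48655562e-02 2.03605206e-01 9.14341593e-01 4.98422158e-06
 2.02368721e+00 8.96069035e-01] 0.012080151573673547 [-0.51811857  0.30220009 -0.55201412]
```

View pics/w1.png

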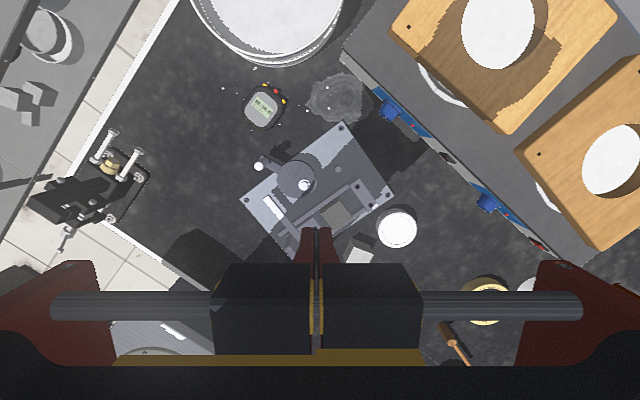

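The wrist view shows the peg at (259,166), pivot boss at (303,185), fingertips at (318,230) and the stopwatch at (265,105). I'll check the peg across both views, then push the cam round with force checks.

```bash
cat >> h.py <<'E'
import json
TH=-0.2233
MJ=np.array([[np.cos(TH),-np.sin(TH)],[np.sin(TH),np.cos(TH)]])
T0=np.array([573.1,11.3])+MJ@np.array([-0.5,-4.0])
jw=lambda x,y:MJ@np.array([x,y])+T0
wj=lambda p:MJ.T@(np.array(p)[:2]-T0)
E
python3 - <<'E'
from h import *
ct=manip.get_calibration("top");cw=json.load(open("w1.json"))
def cen(f,x,y,r):
    g=cv2.cvtColor(cv2.imread(f),cv2.COLOR_BGR2GRAY)[y-r:y+r+1,x-r:x+r+1];m=(g>165).astype(np.uint8)
    n,l,s,c=cv2.connectedComponentsWithStats(m);i=1+np.argmax(s[1:,4]);print(f,s[i],c[i]+[x-r,y-r]);return c[i]+[x-r,y-r]
for n,a,b,z in(("peg",(233,181,5),(259,166,7),89),("pin",(275,159,4),None,40)):
    print(n,wj(ray(ct,cen("pics/top.png",*a),z)).round(1), wj(ray(cw,cen("pics/w1.png",*b),z)).round(1) if b else "")
for p,j in(((341,122),"FL"),((395,196),"FR"),((240,198),"NL")): print(j,wj(ray(cw,p,10)).round(1))
print("boss",wj(ray(cw,(303,185),47)).round(1),"hotplate",[ray(ct,(230,112),z)[:2].round() for z in(0,60)])
E
```

```text
pics/top.png [ 3  3  5  5 20] [233.05 181.1 ]
pics/w1.png [ 2  3  9  9 64] [258.140625 165.859375]
peg [-25.7 111.1] [-24.7 109.2]
pics/top.png [ 0  0  9  9 58] [274.5862069  158.72413793]
pin [64.8 27. ] 
FL [113.5  81.6]
FR [116.2 -82.1]
NL [-109.9   84.2]
boss [ 2.6 40.2] hotplate [array([790., 151.]), array([768., 138.])]
```

Both views agree to about 2 mm. The peg is 75.3 mm from the pivot, against 75 expected, with the cam at about 1.95 rad. Now the push.

```bash
cat >> h.py <<'E'
def pose(phi,d,z):
    p=jw(2.5+75*np.cos(phi)-d*np.sin(phi),40+75*np.sin(phi)+d*np.cos(phi))
    return [p[0],p[1],z],down(phi+TH)
E
python3 - <<'E'
from h import *
Z=60
P0=1.95
print([np.round(manip.ik(*pose(f,21,Z))[5],2) if manip.ik(*pose(f,21,Z)) is not None else None for f in np.arange(0,2.1,.4)])
manip.goto(*pose(P0,34,150)); manip.movel(pose(P0,34,Z)[0],vel=120)
f0=np.array(manip.get_force()); print("f0",f0.round(1))
manip.movel(*pose(P0,23,Z),vel=80)
phi=P0
while phi>0.25:
    phi-=0.17
    manip.movel(*pose(phi,21,Z),vel=70)
    f=np.array(manip.get_force())-f0; print(round(phi,2),f.round(1),end=" ")
    if np.linalg.norm(f)>25: print("high");break
print(manip.get_clock())
cv2.imwrite("pics/t2.png",cv2.resize(manip.grab_frame("top")[130:240,200:350],None,fx=5.3333,fy=5.3333,interpolation=cv2.INTER_CUBIC))
E
```

```text
[np.float64(1.82), np.float64(1.46), np.float64(1.1), np.float64(0.73), np.float64(0.35), np.float64(-0.06)]
f0 [-0.7  0.6  0.1]
1.78 [-1.4 -1.2  1.6] 1.61 [-2.4  0.3  2.1] 1.44 [-1.7  2.7  1.6] 1.27 [-0.4  2.1  1.5] 1.1 [0.1 2.7 2. ] 0.93 [0.4 4.  1.4] 0.76 [1.7 4.1 0.9] 0.59 [1.4 4.1 0.3] 0.42 [2.6 2.7 0.8] 0.25 [ 2.2  2.4 -0. ] 0.08 [1.3 2.2 1.1] 10.325
```

View pics/t2.png

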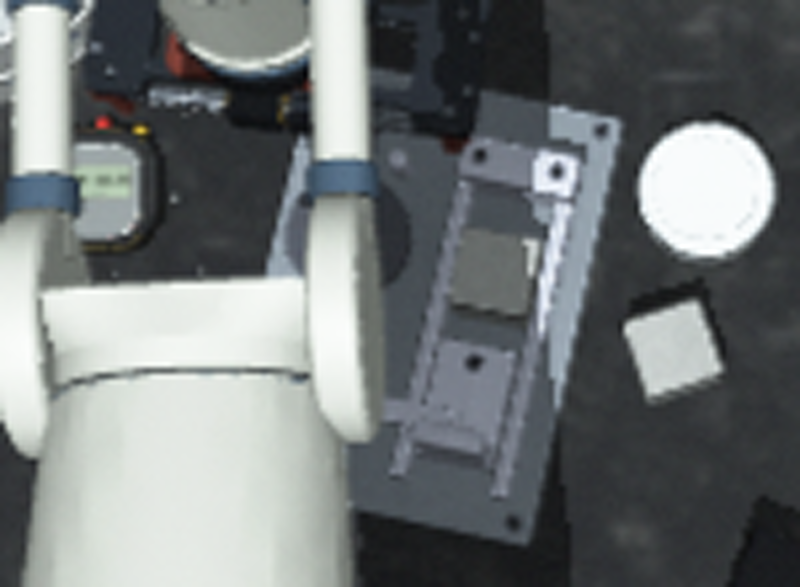

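The arm hides the peg, but the cam disc has turned (now around (350,230)), the cube and slide haven't moved, and the force is typical of the peg. I'll continue in small steps until the force shows the stop, then back off and look.

```bash
python3 - <<'E'
from h import *
f0=np.array([-.7,.6,.1]);Z=60
phi=0.08
while phi>-0.2:
    phi-=0.025
    manip.movel(*pose(phi,21,Z),vel=40)
    f=np.array(manip.get_force())-f0; tj=MJ.T@f[:2]; print(round(phi,3),tj.round(1),end=" ")
    if tj[1]>14: break
manip.movel(*pose(phi,40,Z),vel=100)
manip.movel(pose(phi,40,200)[0],vel=250)
# view from behind: camera ahead of tool
p=jw(-20,-10);o=MJ@np.array([60,0])
manip.goto([p[0]+o[0]-60,p[1]+o[1],300],down(TH)); manip.wait(.2)
c=manip.get_calibration("wrist");im=manip.grab_frame("wrist");cv2.imwrite("pics/w3.png",im)
json.dump({k:np.array(c[k]).tolist() for k in("fov_y","cx","cy","world_from_camera")},open("w3.json","w"))
top=manip.grab_frame("top");cv2.imwrite("pics/top3.png",top)
a=cv2.resize(im[50:250,180:460],(800,571),interpolation=cv2.INTER_CUBIC);cv2.imwrite("pics/w3c.png",a)
print(manip.get_clock(),manip.get_eef_pos())
E
```

```text
0.055 [1.4 4.2] 0.03 [2.4 5. ] 0.005 [1.  3.8] -0.02 [1.7 4.2] -0.045 [1.4 5.1] -0.07 [0.6 7.1] -0.095 [ 0.6 12.8] -0.12 [ 1.8 18.1] 14.4417 [548.88974388 -10.64078474 298.29404455]
```

View pics/w3c.png

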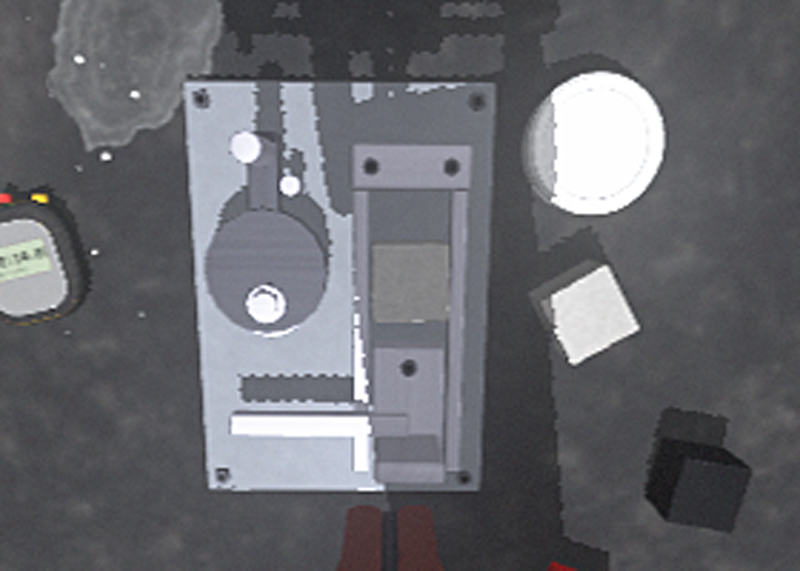

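The lever lies against the stop pin (pin at crop (290,185), lever along x, peg at (245,147)), and the force rose to 18 N at the stop. The push plate's rear top edge is at crop (375..445,481). Now the slide.

```bash
python3 - <<'E'
from h import *
cw=json.load(open("w3.json"))
for u in(375,445): print("plate",wj(ray(cw,(180+u/2.857,50+481/2.857),88)).round(1))
Z=58
g=lambda x,z:[*jw(x,-35),z]
manip.goto(g(-115,160),down(TH)); manip.movel(g(-115,Z),vel=120); manip.wait(.2)
f0=np.array(manip.get_force())
x=-115
while x<-35:
    x+=6 if x<-63 else 1.5
    manip.movel(g(x,Z),vel=60 if x<-63 else 25)
    tj=MJ.T@(np.array(manip.get_force())-f0)[:2]; print(x,tj.round(1),end=" ")
    if tj[0]<-14: break
print(wj(manip.get_eef_pos()),manip.get_clock())
manip.movel(g(x-30,Z),vel=100);manip.movel(g(x-30,200),vel=250)
p=jw(-10,-10);manip.goto([p[0],p[1],300],down(TH)); manip.wait(.2)
c=manip.get_calibration("wrist");im=manip.grab_frame("wrist");cv2.imwrite("pics/w4.png",im)
cv2.imwrite("pics/w4c.png",cv2.resize(im[50:250,180:460],(800,571),interpolation=cv2.INTER_CUBIC))
print(manip.get_clock())
E
```

```text
plate [-79. -18.]
plate [-79. -53.]
-109 [-0.2 -2.1] -103 [-0.6 -0.5] -97 [0.2 0.3] -91 [ 0.4 -0.9] -85 [-0.6 -1.2] -79 [-0.5 -0.4] -73 [ 0.5 -0.6] -67 [ 0.1 -0.5] -61 [-1.  -0.6] -59.5 [-2.9 -1.5] -58.0 [-2.3 -0.7] -56.5 [-2.8 -1.3] -55.0 [-1.7 -2. ] -53.5 [-2.6 -1.6] -52.0 [-3.2 -2.5] -50.5 [-2.3 -1.6] -49.0 [-7.7 -2. ] -47.5 [-14.4  -2.5] [-49.95408229 -35.01840307] 21.0
22.975
```

View pics/w4c.png

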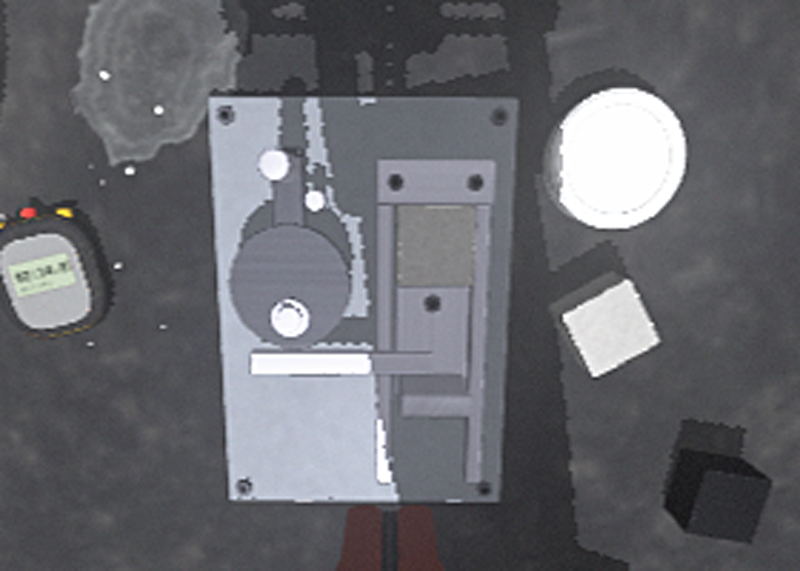

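The cube's front edge (crop row 205) is against the end stop's near edge (row 203), and the nose touches the cube. The lever is still on its pin, the bystanders I can see haven't moved, and the arm is clear.

```bash
python3 -c "
from rig import manip
print(manip.job_done())"
```

```text
the job is handed in; nothing more can be done
None
```

The job is done and handed in at about 23 s of robot time: the lever was pushed onto its stop pin first, then the slide brought the mortar cube home against the end stop, and the fingers never touched the cube.

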